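Set the saw's feed dial under its sprung hood

ROBOT

A 7-joint arm with a two-finger parallel gripper is mounted at the origin on the work surface. World frame = base frame: x ahead of the robot, y to its left, z up, the work surface at z = 0. Lengths are in m, angles in rad, forces in N, time in s.
With the tool pointing down it reaches from about 0.4 to 0.85 m from the base axis. Payload 10.4 kg.
Tool frame: the origin (TCP) lies on the centre line of the jaws, within the pads' length; the fingertips stand r.tip_extent ahead of it and the grasp point (between the pads) lies 3 mm ahead of it (r.tip_extent is the distance from the TCP to the fingertips, in m); z points along the fingers, y is the direction in which the jaws open and shut (so a half turn about z gives the same grasp; the last joint's range is limited). The gripper opens to 87 mm and grips with 3 to 60 N. Pads are 19 mm wide; open, the fingers measure 117 mm over their backs; the gripper's body (75 mm by 190 mm) begins 51 mm behind the grasp point.
Start: joints at [1.187, 0.332, -0.065, 1.46, 0.022, 1.35, -0.088], TCP at [0.221, -0.585, 0.245] pointing down, gripper open.
Joint ranges: [-2.6, 2.6], [-0.5, 2.12], [-1.47, 1.34], [0.16, 2.42], [-1.27, 4.41], [0.06, 2.06], [-2.6, 2.6]. Speed limits (rad/s): [2.22, 2.22, 2.79, 2.79, 3.14, 3.14, 3.14].

INTERFACE

Orientations are given as a unit quaternion [x, y, z, w].
In Python, from bench import r gives the robot as it stands. The module is installed in compiled form; this text tells all that it offers.
- The arm moves only by the shell command python3 -m jog 'ROWS' [FORCE]. ROWS is JSON, a list of rows, each a list of 5 numbers: the shift along the tool's x, y, z in cm, then the turn about the tool's z in rad, then the closure, from 0 (fully open) to 1 (shut). A call has exactly 10 rows; each row shifts and turns the pose as measured when the row begins, along the tool's axes as they then stand; what a row does not reach is not made up. A row lasts 1/10 s, in which the tool goes at most 50 mm and 8.59 degrees, less where a joint would pass 70% of its speed; a pose out of reach is approached as far as the arm can. A call with a gripper value outside its range is refused whole. The fingers move at their own pace and stop on an object; FORCE is the grip in N (left out, the last holds). Time passes only in rows, so rows that do not move let the fingers close, or fill a call up. It gives the time, the measured TCP pose, the force and the opening at its end, in the units of the state.
- r.read_state(): the state, without advancing time (a new reading comes with each control period).
- r.camera(name): name is "scene" or "top"; returns a dict with "pixels" (400x640x3 uint8, red, green, blue), "fx", "fy", "cx", "cy" (pixels), "camera_from_world" (4x4, takes a point from world to camera coordinates). Camera axes: x right, y up, looking along -z (the intrinsics and any distortion apply to the point x, -y, -z); pixel columns grow to the right and rows downward; lengths in m; the calibration is good to about 2 mm. A picture is of the moment at which its call begins. There is no depth.
- r.close_job(): hands the job in, once; it reports no verdict.
The state is a dict: "time": time; "joint_positions": joint angles; "joint_vel": joint speeds; "joint_torque": joint torques, N m; "ee_pos": TCP position; "eef_rot": TCP orientation; "ft_force": force on the tool from outside, world axes, zero at the start; "torque": the same for the moment, N m; "width": finger opening in m.
Only numpy, scipy, OpenCV 4.12 (cv2) and the standard library are available. Lean on these libraries where they do the work, as an engineer would, in place of code of your own. Each camera call takes 0.05 s, during which the arm holds its last target. There are 200 camera calls.

TASK

Set the band saw's feed for the next job: press the green release button on the sloping control station so that the clear hood springs open, then turn the feed dial clockwise, click by click, until its white pointer line sits in the click at the yellow mark. Then swing the hood back down until it latches shut, and leave the tape measure, tin, offcut and spanner around the station where they lie.

Things in the scene. Friction and masses are not known exactly. Their poses are not given: they have to be found in the camera images.
- station: Grey sheet-steel control box fixed to the table, 227 mm deep (x), 260 wide (y), 79 high at the front edge, 172 at the back. Origin on the table under the middle of its sloping front panel, which is 130 mm up; z up, x level towards the back, y left. The panel rises to the back at 25 degrees, so its normal leans 25 degrees from vertical to the front (-x, the robot).
- panel_hinge (a point): Point on the hood's hinge line, mid-width, 3 mm above the panel, 70 mm up the slope from the panel's middle (the dial's axis). Fixed frame: x up the slope, y left (hinge line), z along the panel's outward normal. Beside the hood the panel carries a red emergency stop, a red isolator (right) and lamps (left), 13 to 25 mm high, 75 mm or more to the side; not part of the job.
- yellow_mark (a point): Centre of the yellow mark (18 x 10 mm), painted on the round aluminium scale plate 39 mm from the dial's axis, at 1 o'clock (12 o'clock is straight up the slope). The scale's ten other marks are thin and black.
- dial_grip (a point): Feed dial: black fluted round knob, 40 mm across, 32 tall, on a 47 mm skirt; its top is 39 mm above the panel. Point on its axis, 29 mm above the panel, a good height to grip. z: the axis, outward along the panel's normal; x: direction of the white pointer line (turns with the dial). About 0.1 N m takes it over a click; let go, it drops into the nearest click.
- dial (a joint): Angle of the feed dial in rad, growing as it turns clockwise seen from outside. A click every 0.5236 (30 degrees): 0 = end stop, pointer at 7 o'clock; 3.1416 = the click at the yellow mark; 5.236 = other end stop. It starts in the first, second or third click after 0.
- release_top (a point): Middle of the top of the green push button, 22 mm across, in a flat aluminium collar 38 mm across and 12 high, on the panel 95 mm down the slope from the dial's axis and 35 mm in front of the hood. Its top stands 23 mm above the panel. z outward along the panel's normal: the button is pushed along -z.
- release (a joint): How far the button is pushed in, m: 0 out, 0.007 fully in (1.3 N to start it, 4.5 N at the bottom). It lets the hood go at 3 to 5 mm (about 3 N) and springs back. It also moves briefly by itself as the hood latches.
- hood_edge (a point): Middle of the clear hood's free outer edge (top of its front wall), 138 mm from the hinge line. The hood has black edge strips, is 132 mm wide and covers the dial; shut, its front wall is 60 mm down the slope from the dial's axis, its flat top 48 mm above the panel from there to 35 mm up the slope, then sloping to the hinge. Frame turns with the hood; shut: as panel_hinge.
- hood (a joint): Opening angle of the hood in rad about the hinge line: about 0.01 latched shut, 1.83 (105 degrees from shut) at its open stop, where its outside faces the back. A spring always opens it (about 1 N at the edge). It latches by itself when the flat top is pressed down fully near the edge, to 0, with some 3 to 6 N.
- tape_mid (a point): Bystander: yellow tape measure, 68 x 64 mm, 32 mm high, lying loose. The point is its middle.
- tin_mid (a point): Bystander: red tin, 72 mm across, 85 mm high, standing loose. The point is its middle.
- offcut_mid (a point): Bystander: blue offcut of 40 mm square steel tube, 60 mm long, lying loose. The point is its middle.
- spanner_mid (a point): Bystander: spanner, 200 mm long, 10 mm high, lying loose. The point is near its middle.

How it is judged:
By the outcome, as a careful person would: the job done as asked, in the order asked, and still so for the second after the job is handed in, with the robot touching nothing.
It also fails if it takes over 72 s, if anything falls off the work surface, if the arm or the gripper's body presses on something with over 40 N, if the wrist force passes 120 N, or if a joint passes its speed limit or range.

## Working session

There is one attempt and no reset: what is moved stays moved. The work goes in short steps, Python scripts to look and compute and a shell command to move; the robot and the scene stay as the last step left them, time stands still between calls to the robot, and variables do not carry over. Pictures are saved under pics/ and viewed, about 8 in all and at most 12, crops included, and the job is handed in when it is done.

```bash
mkdir -p pics
cat > h.py <<'E'
import numpy as np, cv2
from bench import r
from scipy.spatial.transform import Rotation as R
def snap(n,f):
    c=r.camera(n); cv2.imwrite(f'pics/{f}.png',c['pixels'][:,:,::-1]); np.savez(f'pics/{f}.npz',**c); return c
def proj(c,P):
    M=c['camera_from_world']; p=M[:3,:3]@np.asarray(P)+M[:3,3]
    return np.array([c['fx']*p[0]/-p[2]+c['cx'], c['fy']*-p[1]/-p[2]+c['cy']])
def ray(c,u,v):
    M=c['camera_from_world']; d=np.array([(u-c['cx'])/c['fx'],-(v-c['cy'])/c['fy'],-1])
    d=M[:3,:3].T@d; o=-M[:3,:3].T@M[:3,3]; return o,d/np.linalg.norm(d)
def onz(c,u,v,z):
    o,d=ray(c,u,v); return o+d*(z-o[2])/d[2]
def tri(c1,p1,c2,p2):
    o1,d1=ray(c1,*p1);o2,d2=ray(c2,*p2)
    t=np.linalg.lstsq(np.c_[d1,-d2],o2-o1,rcond=None)[0]
    a,b=o1+t[0]*d1,o2+t[1]*d2; return (a+b)/2,np.linalg.norm(a-b)
E
python3 - <<'E'
from h import *
for n in ('scene','top'):
    c=snap(n,n+'0'); print(n,c.keys(),c['fx'],c['fy'],c['cx'],c['cy'],ray(c,320,200))
s=r.read_state(); print(s, r.tip_extent)
a=cv2.imread('pics/scene0.png');b=cv2.imread('pics/top0.png')
E
```

```text
scene dict_keys(['pixels', 'fx', 'fy', 'cx', 'cy', 'camera_from_world']) 378.2379228921009 378.2379228921009 318.49547294210555 200.95035626763922 (array([ 1.02983151, -0.05399358,  0.75503876]), array([-0.60282005,  0.10504252, -0.7909324 ]))
top dict_keys(['pixels', 'fx', 'fy', 'cx', 'cy', 'camera_from_world']) 485.8508843093555 485.8508843093555 318.04883406588635 200.6920013489733 (array([0.26660413, 0.02778348, 1.32149544]), array([ 0.24100858, -0.00851377, -0.97048564]))
{'time': 0.1, 'joint_positions': array([ 1.1873692 ,  0.33281016, -0.06470131,  1.4608913 ,  0.02159156,
        1.34993181, -0.08850234]), 'joint_vel': array([-0.00057347, -0.00240527, -0.00088624, -0.00295869,  0.000951  ,
        0.00032872,  0.00038642]), 'joint_torque': array([ 5.36069365e-04, -6.24549866e+01,  2.40869861e-02, -3.90718281e+01,
       -6.14490663e-02,  3.66102043e-02,  8.71212342e-05]), 'ee_pos': array([ 0.22053264, -0.58443057,  0.24381635]), 'eef_rot': array([ 9.83767822e-01,  1.79444753e-01, -1.47619124e-04, -6.56355107e-04]), 'ft_force': array([ 0.1288941 ,  0.33414989, -0.09454016]), 'torque': array([-0.02259779,  0.00414824,  0.00216894]), 'width': 0.08673188676372973} 0.022
```

View pics/scene0.png

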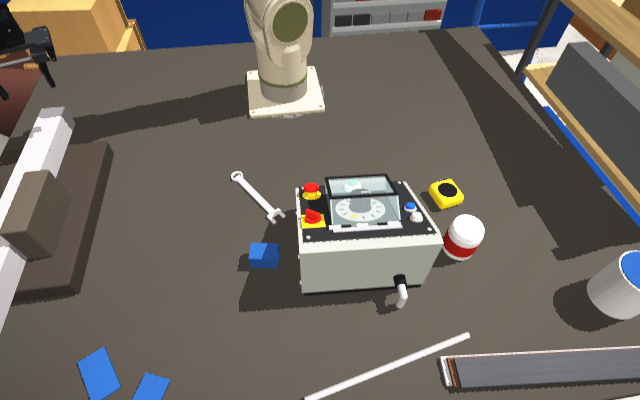

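View pics/top0.png

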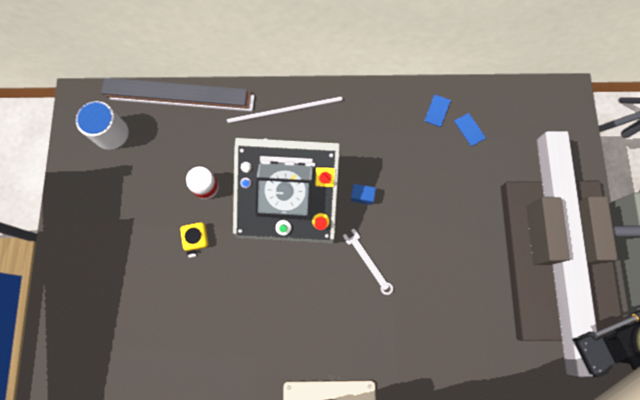

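The scene view shows the station at about (365,230), hood shut. In the top view it sits at about (285,190), with the green button at (283,228), the scale plate at (285,191), the tape at (193,237), the tin at (200,182), the offcut at (364,194) and the spanner running from (350,237) to (387,289).

Run:
```python
from h import *
ct=dict(np.load('pics/top0.npz'));cs=dict(np.load('pics/scene0.npz'))
def blob(c,m,box):
    x0,y0,x1,y1=box; k=np.zeros_like(m);k[y0:y1,x0:x1]=m[y0:y1,x0:x1]
    n,l,s,ce=cv2.connectedComponentsWithStats(k.astype(np.uint8)); i=1+s[1:,4].argmax(); return ce[i],s[i]
for nm,c,box in(('top',ct,(230,130,345,245)),('scene',cs,(290,170,440,300))):
    p=c['pixels'].astype(int);R_,G,B=p[...,0],p[...,1],p[...,2]
    g=blob(c,(G>R_+40)&(G>B+30),box); print(nm,'green',g)
    if nm=='top': print(onz(c,*g[0],.1107))
    rd=(R_>G+90)&(R_>B+90)&(G<80)
    n,l,s,ce=cv2.connectedComponentsWithStats(rd.astype(np.uint8))
    print([(ce[i].round(1),s[i,4]) for i in range(1,n) if s[i,4]>15])
    # light scale plate
    if nm=='top':
        k=((p.min(2)>120)).astype(np.uint8)
        n,l,s,ce=cv2.connectedComponentsWithStats(k[130:245,230:345])
        for i in range(1,n):
            if s[i,4]>6: print('white',ce[i]+[230,130],s[i])
for f,b,s in(('top0',(225,130,350,250),5),('scene0',(285,165,445,300),4)):
    pass
a=cv2.resize(cv2.imread('pics/top0.png')[130:250,225:350],None,fx=4,fy=4,interpolation=2)
b=cv2.resize(cv2.imread('pics/scene0.png')[165:285,290:440],None,fx=4*5/6*.6,fy=4*5/6*.6,interpolation=2)
b=cv2.resize(b,(300,480*300//600*1))
o=np.zeros((480,800,3),np.uint8);o[:,:500]=a;o[:240,500:]=b;cv2.imwrite('pics/c1.png',o)
```

```text
top green (array([282.68, 228.14]), array([279, 225,   8,   8,  50], dtype=int32))
[0.49499246 0.112575   0.1107    ]
[(array([324.8, 177.5]), np.int32(85)), (array([320.5, 223.4]), np.int32(107))]
white [283.93717277 165.97382199] [   2    7  108  103 1719]
white [330.58823529 154.88235294] [99 23  4  5 17]
white [284.95818815 167.42508711] [  27   26   59   24 1148]
white [245.11650485 166.55339806] [ 10  31  11  12 103]
white [244.72463768 181.88405797] [10 47 11 11 69]
white [282.81766201 197.20711563] [  28   51   51   34 1574]
white [282.41566265 227.0060241 ] [ 45  90  16  16 166]
white [239.6 230.6] [ 8 99  4  4 15]
white [326.28571429 235.5       ] [ 95 104   4   4  14]
white [343.71428571 235.85714286] [113 104   2   5   7]Traceback (most recent call last):
  File "<stdin>", line 8, in <module>
  File "<stdin>", line 5, in blob
ValueError: attempt to get argmax of an empty sequence
```

Run:
```python
from h import *
c=dict(np.load('pics/top0.npz'))
a=onz(c,239.6,230.6,.088);b=onz(c,326.3,235.5,.088);print(a,b,np.linalg.norm(a-b))
y=a-b; print('yaw from screws',np.degrees(np.arctan2(-y[0],y[1])))
g=onz(c,282.68,228.14,.1107)
# plane intersect for scale plate right; red estop
e=onz(c,320.5,223.4,.115);print('estop',e)
d=onz(c,285,191,.1653);print('dial approx',d,g)
for yaw in np.radians([0,2,4]):
    t=np.radians(25);Rm=R.from_euler('ZY',[yaw,-t]).as_matrix()
    O=g-Rm@[-.095,0,.023]; print(yaw,O)
    for s in([0,0,.039],[-.06,0,.048],[.07,0,.003],[-.06,.066,.048],[-.06,-.066,.048],[-.095,.0,.0]): print(s,proj(c,O+Rm@s).round(1))
a=cv2.resize(cv2.imread('pics/top0.png')[130:250,225:350],None,fx=4,fy=4,interpolation=2)
b=cv2.resize(cv2.imread('pics/scene0.png')[165:285,290:440],(300,240),interpolation=2)
o=np.zeros((480,800,3),np.uint8);o[:,:500]=a;o[:240,500:]=b;cv2.imwrite('pics/c1.png',o)
```

```text
[0.49413169 0.22504944 0.088     ] [0.47875155 0.00199035 0.088     ] 0.22358869566009956
yaw from screws -3.9443548300045363
estop [0.50524374 0.01672382 0.115     ]
dial approx [0.57756766 0.1035467  0.1653    ] [0.49499246 0.112575   0.1107    ]
0.0 [0.59081192 0.112575   0.13000366]
[0, 0, 0.039] [281.3 192.3]
[-0.06, 0, 0.048] [281.7 216.9]
[0.07, 0, 0.003] [281.6 162.3]
[-0.06, 0.066, 0.048] [254.9 217.2]
[-0.06, -0.066, 0.048] [308.4 216.6]
[-0.095, 0.0, 0.0] [283.3 225.9]
0.03490658503988659 [0.59075355 0.11591906 0.13000366]
[0, 0, 0.039] [280.2 192.3]
[-0.06, 0, 0.048] [281.4 216.9]
[0.07, 0, 0.003] [279.4 162.3]
[-0.06, 0.066, 0.048] [254.6 218.1]
[-0.06, -0.066, 0.048] [308.1 215.7]
[-0.095, 0.0, 0.0] [283.1 225.9]
0.06981317007977318 [0.59057851 0.11925903 0.13000366]
[0, 0, 0.039] [279.1 192.4]
[-0.06, 0, 0.048] [281.1 216.9]
[0.07, 0, 0.003] [277.2 162.5]
[-0.06, 0.066, 0.048] [254.3 219.1]
[-0.06, -0.066, 0.048] [307.8 214.8]
[-0.095, 0.0, 0.0] [283.  225.9]
```

View pics/c1.png

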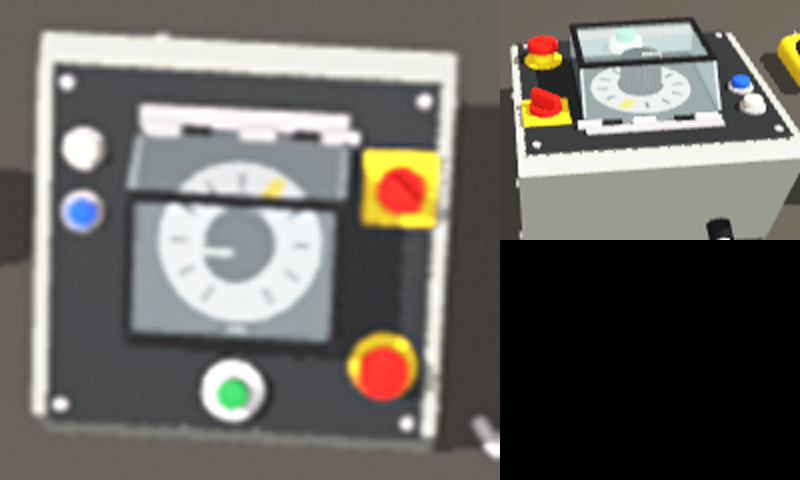

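The crop shows the pointer at about 9 o'clock, so the dial is in its second click and needs four more. The yellow mark is at 1 o'clock and the station's yaw is about -4°. I'll turn the tool to match and head over with the gripper shut.

```bash
cat >> h.py <<'E'
YAW=np.radians(-3.9)
def S(yaw=YAW): return R.from_euler('ZY',[yaw,-np.radians(25)]).as_matrix()
def goto(P):
    s=r.read_state(); T=R.from_quat(s['eef_rot']).as_matrix(); x=T[:,0]
    print('t',s['time'].__round__(2),'pos',s['ee_pos'].round(4),'xang',np.degrees(np.arctan2(x[1],x[0])).round(2),'F',s['ft_force'].round(1),'w',round(s['width'],4))
    print('tool shift cm',(T.T@(np.asarray(P)-s['ee_pos'])*100).round(2))
E
python3 -m jog '[[4,0,0,0.143,1],[4,0,0,0.143,1],[4,0,0,0.143,1],[1,-5,0,0,1],[1,-5,0,0,1],[1,-5,0,0,1],[1,-5,0,0,1],[1,-5,0,0,1],[1,-5,0,0,1],[1,-5,0,0,1]]'
python3 -c "
from h import *
goto([.46,.114,.19])"
```

```text
time: 1.1
ee_pos: [0.4337, -0.2252, 0.2358]
eef_rot: [0.999, -0.048, -0.006, -0.004]
ft_force: [1.2, 0.3, -0.9]
width: 0.015
t 1.1 pos [ 0.4337 -0.2252  0.2358] xang -5.48 F [ 1.2  0.3 -0.9] w 0.015
tool shift cm [ -0.56 -33.98   4.83]
```

```bash
python3 -m jog '[[0,-5,0,0,1],[0,-5,0,0,1],[0,-5,0,0,1],[0,-5,0.5,0,1],[0,-5,0.5,0,1],[0,-4.5,0.5,0,1],[0,-3,0.5,0,1],[0,0,0.5,-0.026,1],[0,0,0.5,0,1],[0,0,0,0,1]]'
python3 - <<'E'
from h import *
goto([.484,.1132,.150])
c=snap('top','t1');
E
```

```text
time: 2.1
ee_pos: [0.4605, 0.1078, 0.2063]
eef_rot: [1.0, -0.029, -0.007, -0.004]
ft_force: [0.2, -0.1, -0.7]
width: 0.0005
t 2.1 pos [0.4605 0.1078 0.2063] xang -3.33 F [ 0.2 -0.1 -0.7] w 0.0005
tool shift cm [ 2.39 -0.63  5.6 ]
```

```bash
python3 -m jog '[[1.2,-0.3,1.5,0,1],[1.2,-0.3,1.5,0,1],[0,0,1.5,0,1],[0,0,1,0,1],[0,0,0,0,1],[0,0,0,0,1],[0,0,0,0,1],[0,0,0,0,1],[0,0,0,0,1],[0,0,0,0,1]]'
python3 - <<'E'
from h import *
goto([.484,.1132,.1327])
a=snap('top','t2');b=snap('scene','s2')
o=np.zeros((600,800,3),np.uint8)
o[:,:400]=cv2.resize(cv2.imread('pics/t2.png')[130:280,235:335],(400,600))
o[:320,400:]=cv2.resize(cv2.imread('pics/s2.png')[140:268,290:450],(400,320))
cv2.imwrite('pics/c2.png',o)
E
```

```text
time: 3.15
ee_pos: [0.488, 0.1049, 0.1533]
eef_rot: [0.999, -0.037, -0.003, -0.003]
ft_force: [0.3, 0.3, 0.2]
width: 0.0007
t 3.15 pos [0.488  0.1049 0.1533] xang -4.18 F [0.3 0.3 0.2] w 0.0007
tool shift cm [-0.44 -0.79  2.07]
```

View pics/c2.png

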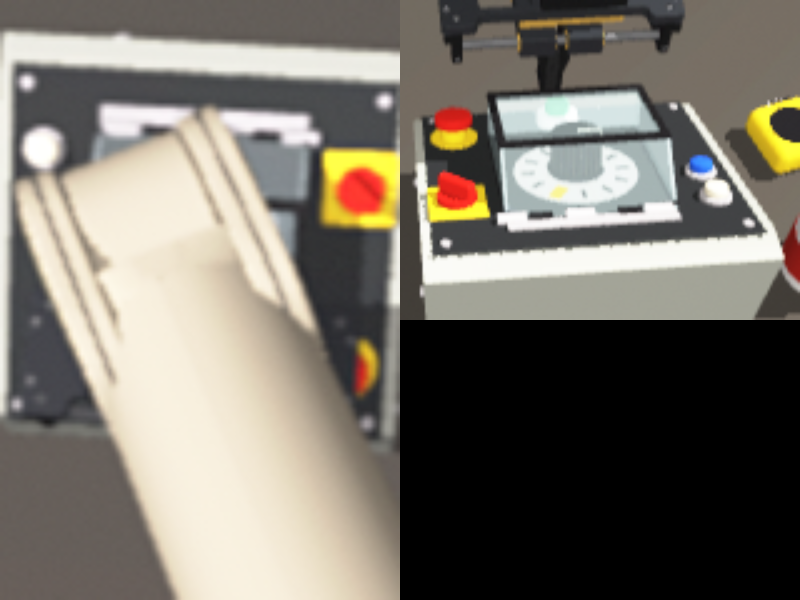

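The scene view shows the closed fingers (crop 550,70) hanging in front of the hood, which is still shut. I'll correct sideways and then press slowly.

```bash
python3 -m jog '[[-0.4,-0.8,0,0,1],[0,0,0.3,0,1],[0,0,0.3,0,1],[0,0,0.3,0,1],[0,0,0.3,0,1],[0,0,0.2,0,1],[0,0,0.2,0,1],[0,0,0.2,0,1],[0,0,0.2,0,1],[0,0,0.2,0,1]]'
python3 - <<'E'
from h import *
goto([.484,.1132,.1327])
E
```

```text
time: 4.25
ee_pos: [0.4846, 0.1142, 0.1298]
eef_rot: [0.999, -0.036, -0.003, -0.003]
ft_force: [0.0, -0.2, 3.1]
width: 0.0007
t 4.25 pos [0.4846 0.1142 0.1298] xang -4.18 F [ 0.  -0.2  3.1] w 0.0007
tool shift cm [-0.05  0.1  -0.29]
```

```bash
python3 -m jog '[[0,0,0.2,0,1],[0,0,0.2,0,1],[0,0,0.2,0,1],[0,0,0.2,0,1],[0,0,0,0,1],[0,0,-0.5,0,1],[-1.5,0,-0.8,0,1],[-2,0,-0.5,0,1],[-2,0,-0.5,0,1],[0,0,0,0,1]]'
python3 - <<'E'
from h import *
goto([.484,.1132,.1327])
a=snap('top','t3');b=snap('scene','s3')
o=np.zeros((600,800,3),np.uint8)
o[:,:400]=cv2.resize(cv2.imread('pics/t3.png')[120:270,235:335],(400,600))
o[:320,400:]=cv2.resize(cv2.imread('pics/s3.png')[140:268,290:450],(400,320))
cv2.imwrite('pics/c3.png',o)
E
```

```text
time: 5.25
ee_pos: [0.4277, 0.1187, 0.1491]
eef_rot: [0.999, -0.037, -0.003, -0.002]
ft_force: [-0.7, 1.0, 0.5]
width: 0.0001
t 5.25 pos [0.4277 0.1187 0.1491] xang -4.2 F [-0.7  1.   0.5] w 0.0001
tool shift cm [5.66 0.14 1.6 ]
```

View pics/c3.png

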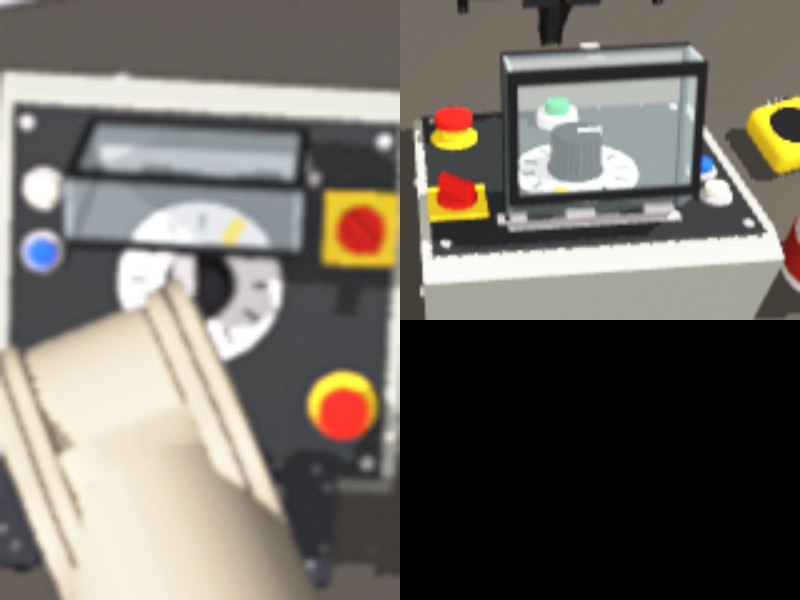

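The hood is standing open. The knob is visible in both views: its top is near (361,192) in the scene image, and the plate centre is near (285,190.5) in the top image. I'll check the model's axis against these.

Run:
```python
from h import *
t=dict(np.load('pics/t3.npz'));s=dict(np.load('pics/s3.npz'))
g=np.array([.495,.1126,.1107])
Rm=S();O=g-Rm@[-.095,0,.023];print('O',O)
for nm,P in(('plate',[0,0,.002]),('top',[0,0,.039]),('mark',[.039*np.cos(np.pi/6),-.0195,.002]),('L',[0,.02,.039]),('Rr',[0,-.02,.039]),('btn',[-.095,0,.023])):
    print(nm,proj(t,O+Rm@P).round(1),proj(s,O+Rm@P).round(1))
# plate ray hit on panel plane n=.002
n=Rm[:,2]
for c,p in((t,(285,190.5)),(s,(360.5,0))):
    if p[1]==0: continue
    o,d=ray(c,*p);k=((O+.002*n-o)@n)/(d@n);print('plate centre',o+k*d, 'model',O+.002*n)
for c,nm in((t,'top'),(s,'scene')):
    p=c['pixels'].astype(int);m=((p[...,0]>p[...,2]+60)&(p[...,1]>p[...,2]+50)&(p[...,0]-p[...,1]<60)).astype(np.uint8)
    k,l,st,ce=cv2.connectedComponentsWithStats(m);print(nm,[(ce[i].round(1),st[i,4]) for i in range(1,k) if st[i,4]>4])
    m=((p[...,1]>p[...,0]+25)&(p[...,1]>p[...,2]+5)).astype(np.uint8)
    k,l,st,ce=cv2.connectedComponentsWithStats(m);print(nm,'green',[(ce[i].round(1),st[i,4]) for i in range(1,k) if st[i,4]>8])
```

```text
O [0.59059757 0.10608281 0.13000366]
plate [284.8 189.8] [359.9 209.1]
top [283.5 192.4] [360.4 192.9]
mark [293.1 177. ] [353.2 217.9]
L [275.4 191.9] [370.3 192.3]
Rr [291.6 192.8] [350.5 193.4]
btn [282.7 228.1] [352.7 180.6]
plate centre [0.58809141 0.10579649 0.13105356] model [0.58975429 0.1061403  0.13181627]
top [(array([324.4, 176.4]), np.int32(226)), (array([292.8, 177.5]), np.int32(22)), (array([319.8, 217. ]), np.int32(91)), (array([193.7, 236.5]), np.int32(474))]
top green []
scene [(array([70.6, 26.8]), np.int32(6192)), (array([614.1,  20.6]), np.int32(1793)), (array([384.8,  47.8]), np.int32(5)), (array([34.8, 65.2]), np.int32(89)), (array([578.4, 124.4]), np.int32(1108)), (array([303.6,  76.6]), np.int32(5)), (array([334.2, 115.9]), np.int32(30)), (array([345.8, 117.6]), np.int32(5)), (array([562. , 120.2]), np.int32(13)), (array([356.2, 129.1]), np.int32(88)), (array([445.1, 194.9]), np.int32(561)), (array([311.2, 195.4]), np.int32(130)), (array([312.7, 222.6]), np.int32(181)), (array([353.7, 215.5]), np.int32(11))]
scene green [(array([352.5, 181.8]), np.int32(68))]
```

The axis agrees with the model to within 2 mm, so O ≈ (0.590, 0.106, 0.130). Next I rise, open the jaws part way and move above the knob.

```bash
python3 -m jog '[[0,0,-3,0,0.3],[0,0,-3,0,0.3],[3,0,0,0,0.3],[3,0,0,0,0.3],[3,0,0,0,0.3],[3,0,0,0,0.3],[2,0,0,-0.12,0.3],[0,0,0,-0.12,0.3],[0,0,0,0,0.3],[0,0,0,0,0.3]]' 30
python3 - <<'E'
from h import *
goto([.573,.107,.162])
E
```

```text
time: 6.35
ee_pos: [0.5812, 0.0988, 0.2037]
eef_rot: [0.997, 0.081, -0.006, -0.001]
ft_force: [-1.9, -1.0, 0.1]
width: 0.0601
t 6.35 pos [0.5812 0.0988 0.2037] xang 9.31 F [-1.9 -1.   0.1] w 0.0601
tool shift cm [-0.63 -0.93  4.18]
```

```bash
python3 -m jog '[[-0.65,-0.95,0,0,0.3],[0,0,0,0,0.3],[0,0,1.5,0,0.3],[0,0,1.5,0,0.3],[0,0,1,0,0.3],[0,0,0,0,0.3],[0,0,0,0,0.3],[0,0,0,0,0.3],[0,0,0,0,0.3],[0,0,0,0,0.3]]' 30
python3 - <<'E'
from h import *
goto([.573,.107,.162])
E
```

```text
time: 7.35
ee_pos: [0.5733, 0.1017, 0.1568]
eef_rot: [0.997, 0.077, -0.009, 0.002]
ft_force: [0.3, -0.1, 0.4]
width: 0.0607
t 7.35 pos [0.5733 0.1017 0.1568] xang 8.79 F [ 0.3 -0.1  0.4] w 0.0607
tool shift cm [ 0.04 -0.53 -0.52]
```

```bash
python3 -m jog '[[0,-0.6,-0.5,0,0.3],[0,0,0,0,0.3],[0,0,0,0,1],[0,0,0,0,1],[0,0,0,0,1],[0,0,0,0,1],[0,0,0,0,1],[0,0,0,0,1],[0,0,0,0,1],[0,0,0,0,1]]' 30
python3 - <<'E'
from h import *
goto([.573,.107,.162])
E
```

```text
time: 8.35
ee_pos: [0.5731, 0.1072, 0.1634]
eef_rot: [0.997, 0.076, -0.008, 0.002]
ft_force: [0.1, -1.2, 1.4]
width: 0.0401
t 8.35 pos [0.5731 0.1072 0.1634] xang 8.71 F [ 0.1 -1.2  1.4] w 0.0401
tool shift cm [-0.01  0.02  0.14]
```

Gripped at 40 mm, which is the knob's diameter. Now the first stroke clockwise, about 27°.

```bash
python3 -m jog '[[0,0,0,0.08,1],[0,0,0,0.08,1],[0,0,0,0.08,1],[0,0,0,0.08,1],[0,0,0,0.08,1],[0,0,0,0.08,1],[0,0,0,0,1],[0,0,0,0,1],[0,0,0,0,1],[0,0,0,0,1]]' 30
python3 - <<'E'
from h import *
goto([.573,.107,.162]); print(r.read_state()['torque'])
snap('scene','s4')
cv2.imwrite('pics/c4.png',cv2.resize(cv2.imread('pics/s4.png')[140:240,300:440],(700,500),interpolation=cv2.INTER_CUBIC))
E
```

```text
time: 9.35
ee_pos: [0.5733, 0.1101, 0.1633]
eef_rot: [0.986, -0.167, -0.007, 0.001]
ft_force: [-1.5, -2.6, 1.7]
width: 0.04
t 9.35 pos [0.5733 0.1101 0.1633] xang -19.25 F [-1.5 -2.6  1.7] w 0.04
tool shift cm [0.07 0.3  0.13]
[ 0.72848328 -0.02706672  0.53230388]
```

View pics/c4.png

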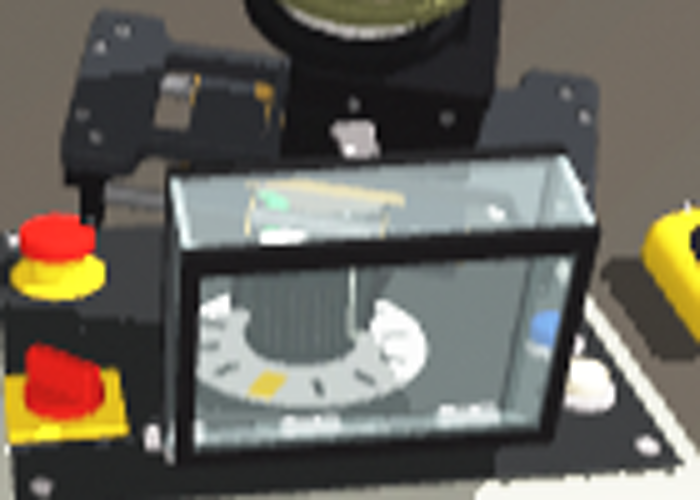

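The tool turned 28° with the grip holding. The pointer's side line, at crop (352,310), has moved round with it. I'll release, turn back, and repeat.

```bash
python3 -m jog '[[0,0,0,0,0.3],[0,0,0,0,0.3],[0,0.3,0,0,0.3],[0,0,0,-0.12,0.3],[0,0,0,-0.12,0.3],[0,0,0,-0.12,0.3],[0,0,0,-0.12,0.3],[0,0,0,0,0.3],[0,0,0,0,0.3],[0,0,0,0,0.3]]' 30
python3 - <<'E'
from h import *
goto([.573,.107,.163])
snap('scene','s5')
cv2.imwrite('pics/c5.png',cv2.resize(cv2.imread('pics/s5.png')[170:230,330:410],(640,480),interpolation=cv2.INTER_CUBIC))
E
```

```text
time: 10.4
ee_pos: [0.5716, 0.1075, 0.1629]
eef_rot: [0.997, 0.078, -0.007, -0.001]
ft_force: [-0.9, 0.0, 0.2]
width: 0.0609
t 10.4 pos [0.5716 0.1075 0.1629] xang 9.0 F [-0.9  0.   0.2] w 0.0609
tool shift cm [ 0.13  0.07 -0.02]
```

View pics/c5.png

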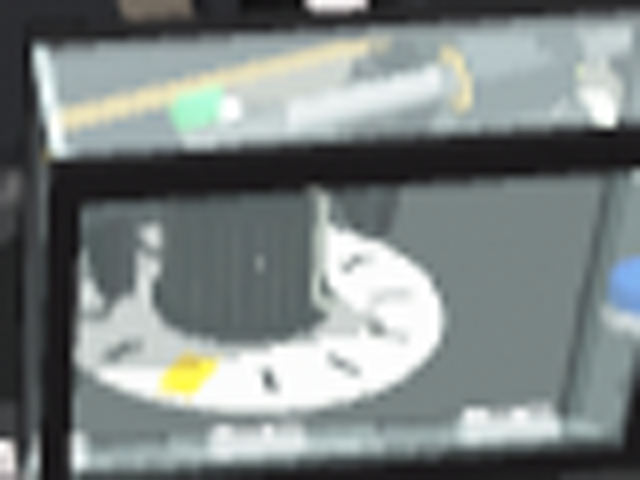

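The pointer line on the knob's side is at crop (318,250), pixel (370,201). I'll run the next stroke and compare with the projected click positions.

```bash
python3 -m jog '[[0.1,0,0,0,1],[0,0,0,0,1],[0,0,0,0,1],[0,0,0,0,1],[0,0,0,0.1,1],[0,0,0,0.1,1],[0,0,0,0.1,1],[0,0,0,0.1,1],[0,0,0,0.09,1],[0,0,0,0,1]]' 30
python3 -m jog '[[0,0,0,0,0.3],[0,0,0,0,0.3],[0,0.3,0,0,0.3],[0,0,0,-0.12,0.3],[0,0,0,-0.12,0.3],[0,0,0,-0.12,0.3],[0,0,0,-0.12,0.3],[0,0,0,0,0.3],[0,0,0,0,0.3],[0,0,0,0,0.3]]' 30
cat > look.py <<'E'
from h import *
import sys
goto([.573,.107,.163])
c=snap('scene',sys.argv[1]);O=np.array([.590,.106,.130]);Rm=S()
for k in range(2,8):
    a=np.pi-np.radians(30)-np.radians(30)*(k-0)+0  # 7 o'clock = 150 deg left of 12
    a=np.radians(150-30*k)  # angle to the left (+y) from up-slope
    print(k,[proj(c,O+Rm@[.02*np.cos(a),.02*np.sin(a),n]).round(1).tolist() for n in(.012,.022,.037)])
img=c['pixels'];g=img[198:206,340:385].astype(int).mean((0,2)).round().astype(int);print('cols340..',g.tolist())
E
python3 look.py s6
python3 - <<'E'
import numpy as np
g=np.load('pics/s5.npz')['pixels'][198:206,340:385].astype(int).mean((0,2)).astype(int);print('s5',g.tolist())
E
```

```text
time: 11.45
ee_pos: [0.5726, 0.1104, 0.1636]
eef_rot: [0.985, -0.175, -0.007, -0.001]
ft_force: [-2.5, -4.2, -0.1]
width: 0.0397
time: 12.45
ee_pos: [0.5713, 0.1068, 0.1636]
eef_rot: [0.997, 0.075, -0.007, -0.003]
ft_force: [0.4, 0.4, 0.4]
width: 0.0607
t 12.45 pos [0.5713 0.1068 0.1636] xang 8.63 F [0.4 0.4 0.4] w 0.0607
tool shift cm [0.17 0.01 0.05]
2 [[369.7, 203.9], [369.8, 199.6], [370.1, 192.9]]
3 [[369.3, 206.3], [369.5, 201.9], [369.8, 195.2]]
4 [[366.5, 208.3], [366.6, 203.8], [366.9, 197.1]]
5 [[361.7, 209.2], [361.9, 204.8], [362.1, 198.0]]
6 [[356.5, 208.9], [356.6, 204.5], [356.8, 197.7]]
7 [[352.3, 207.4], [352.4, 203.0], [352.5, 196.3]]
cols340.. [124, 104, 92, 95, 95, 103, 119, 185, 188, 169, 114, 104, 101, 99, 102, 99, 99, 103, 100, 105, 99, 99, 106, 100, 104, 100, 187, 217, 103, 100, 139, 245, 234, 224, 213, 212, 210, 210, 204, 196, 188, 177, 166, 151, 129]
s5 [131, 108, 91, 94, 94, 100, 104, 165, 187, 172, 116, 102, 101, 98, 101, 99, 98, 102, 99, 104, 99, 99, 111, 100, 103, 98, 101, 99, 102, 169, 191, 245, 233, 223, 211, 211, 210, 209, 202, 195, 188, 176, 165, 150, 128]
```

The pointer's side line has gone from column 369.5 (click 3) to 366.5 (click 4), as predicted. Two clicks to go.

```bash
python3 -m jog '[[0.15,0,0,0,1],[0,0,0,0,1],[0,0,0,0,1],[0,0,0,0,1],[0,0,0,0.1,1],[0,0,0,0.1,1],[0,0,0,0.1,1],[0,0,0,0.1,1],[0,0,0,0.09,1],[0,0,0,0,1]]' 30
python3 -m jog '[[0,0,0,0,0.3],[0,0,0,0,0.3],[0,0.3,0,0,0.3],[0,0,0,-0.12,0.3],[0,0,0,-0.12,0.3],[0,0,0,-0.12,0.3],[0,0,0,-0.12,0.3],[0,0,0,0,0.3],[0,0,0,0,0.3],[0,0,0,0,0.3]]' 30
python3 look.py s7 | grep -v '\[\['
```

```text
time: 13.5
ee_pos: [0.5728, 0.1101, 0.1642]
eef_rot: [0.984, -0.178, -0.007, -0.003]
ft_force: [-3.2, -3.8, 1.2]
width: 0.0398
time: 14.5
ee_pos: [0.5716, 0.1059, 0.164]
eef_rot: [0.997, 0.072, -0.006, -0.005]
ft_force: [0.2, 0.2, 0.4]
width: 0.0614
t 14.5 pos [0.5716 0.1059 0.164 ] xang 8.29 F [0.2 0.2 0.4] w 0.0614
tool shift cm [ 0.16 -0.09  0.1 ]
cols340.. [115, 95, 93, 94, 99, 104, 148, 189, 186, 169, 115, 102, 101, 99, 102, 99, 99, 103, 99, 105, 100, 176, 232, 134, 104, 99, 101, 99, 103, 101, 143, 245, 234, 222, 213, 212, 210, 210, 206, 196, 188, 177, 166, 150, 129]
```

The line is now at column 362, which is click 5. One more stroke, then release and retreat.

```bash
python3 -m jog '[[0.15,-0.1,0.1,0,1],[0,0,0,0,1],[0,0,0,0,1],[0,0,0,0,1],[0,0,0,0.1,1],[0,0,0,0.1,1],[0,0,0,0.1,1],[0,0,0,0.1,1],[0,0,0,0.09,1],[0,0,0,0,1]]' 30
python3 -m jog '[[0,0,0,0,0.3],[0,0,0,0,0.3],[0,0.3,0,0,0.3],[0,0,0,-0.12,0.3],[0,0,0,-0.12,0.3],[0,0,0,0,0.3],[0,0,-2,0,0.3],[0,0,-2,0,0.3],[0,0,-1.5,0,0.3],[0,0,0,0,0.3]]' 30
python3 look.py s8 | grep -v '\[\['
```

```text
time: 15.55
ee_pos: [0.5729, 0.1103, 0.1636]
eef_rot: [0.983, -0.181, -0.007, -0.005]
ft_force: [-2.6, -2.6, -1.1]
width: 0.0402
time: 16.55
ee_pos: [0.5717, 0.1057, 0.2197]
eef_rot: [0.998, -0.059, -0.007, -0.006]
ft_force: [0.2, -0.9, -0.3]
width: 0.0609
t 16.55 pos [0.5717 0.1057 0.2197] xang -6.77 F [ 0.2 -0.9 -0.3] w 0.0609
tool shift cm [ 0.2  -0.08  5.67]
cols340.. [188, 196, 202, 207, 213, 224, 223, 229, 225, 203, 140, 110, 108, 106, 109, 108, 228, 223, 106, 112, 107, 107, 119, 110, 111, 114, 111, 115, 114, 114, 168, 249, 238, 229, 223, 221, 220, 221, 212, 202, 194, 183, 173, 159, 137]
```

The line is at column 356.5, which matches click 6, the yellow mark. Next I rise clear and plan how to close the hood from behind.

```bash
python3 -m jog '[[-1,0,-3,-0.05,1],[-1,0,-3,0,1],[0,0,-3,0,1],[0,0,-3,0,1],[0,0,-1.5,0,1],[0,0,0,0,1],[0,0,0,0,1],[0,0,0,0,1],[0,0,0,0,1],[0,0,0,0,1]]' 30
cat > plan.py <<'E'
from h import *
O=np.array([.590,.106,.130]);Rm=S();t=np.radians(25)
def tcp(deg,u=-.042,clr=0):
    a=np.radians(deg);v=np.array([u-.07,.045]); c,s=np.cos(a),np.sin(a)
    w=np.array([.07+v[0]*c+v[1]*s, .003-v[0]*s+v[1]*c])
    P=O+Rm@[w[0],0,w[1]]; nx=np.sin(a-t)
    h=np.array([np.cos(YAW),np.sin(YAW),0])
    return P+h*(.0095 if nx>0 else -.0095)+np.array([0,0,.022])
if __name__=='__main__':
    p=None
    for d in(105,90,75,60,45,30,20,10,5,0):
        q=tcp(d);print(d,q.round(4), '' if p is None else ((q-p)*100).round(2));p=q
    goto([.73,.0965,.345])
E
python3 plan.py
```

```text
time: 17.6
ee_pos: [0.5505, 0.1042, 0.3465]
eef_rot: [0.999, -0.036, -0.015, -0.005]
ft_force: [1.1, 0.2, -0.3]
width: 0.0007
105 [0.6863 0.0994 0.3024] 
90 [0.655  0.1016 0.3048] [-3.13  0.21  0.24]
75 [0.6241 0.1037 0.299 ] [-3.09  0.21 -0.58]
60 [0.5957 0.1056 0.2854] [-2.83  0.19 -1.36]
45 [0.5719 0.1072 0.2649] [-2.39  0.16 -2.05]
30 [0.5541 0.1084 0.2389] [-1.78  0.12 -2.6 ]
20 [0.5273 0.1103 0.2194] [-2.68  0.18 -1.95]
10 [0.523  0.1106 0.1988] [-0.43  0.03 -2.06]
5 [0.5222 0.1106 0.1883] [-0.08  0.01 -1.05]
0 [0.5223 0.1106 0.1778] [ 0.01 -0.   -1.05]
t 17.6 pos [0.5505 0.1042 0.3465] xang -4.16 F [ 1.1  0.2 -0.3] w 0.0007
tool shift cm [17.96 -0.53 -0.4 ]
```

```bash
python3 -m jog '[[0,0,-1.5,0,1],[3.6,0,0,0,1],[3.6,0,0,0,1],[3.6,0,0,0,1],[3.6,0,0,0,1],[3.6,-0.5,0,0,1],[1,0,0,0,1],[0,0,0,0,1],[0,0,0,0,1],[0,0,0,0,1]]' 30
python3 -c "
from h import *
goto([.725,.0965,.30])"
```

```text
time: 18.6
ee_pos: [0.7459, 0.0946, 0.3481]
eef_rot: [0.999, -0.037, -0.019, -0.002]
ft_force: [0.4, 0.3, 0.5]
width: 0.0004
t 18.6 pos [0.7459 0.0946 0.3481] xang -4.25 F [0.4 0.3 0.5] w 0.0004
tool shift cm [-1.91 -0.02  4.89]
```

```bash
python3 -m jog '[[0,0,2.5,0,1],[0,0,2.3,0,1],[0,0,0,0,1],[-2,0,0,0,1],[-2,0,0,0,1],[-1.5,0,0,0,1],[-1.5,0,0,0,1],[-1.5,0,0,0,1],[-1.5,0,0.2,0,1],[0,0,0,0,1]]' 30
python3 -c "
from plan import *
goto(tcp(60))
snap('scene','s9')
cv2.imwrite('pics/c9.png',cv2.resize(cv2.imread('pics/s9.png')[100:260,270:450],(675,600)))"
```

```text
time: 19.6
ee_pos: [0.637, 0.1019, 0.316]
eef_rot: [0.999, -0.038, -0.01, -0.002]
ft_force: [1.8, 0.5, -0.1]
width: 0.0004
t 19.6 pos [0.637  0.1019 0.316 ] xang -4.3 F [ 1.8  0.5 -0.1] w 0.0004
tool shift cm [-4.08 -0.05  3.15]
```

View pics/c9.png

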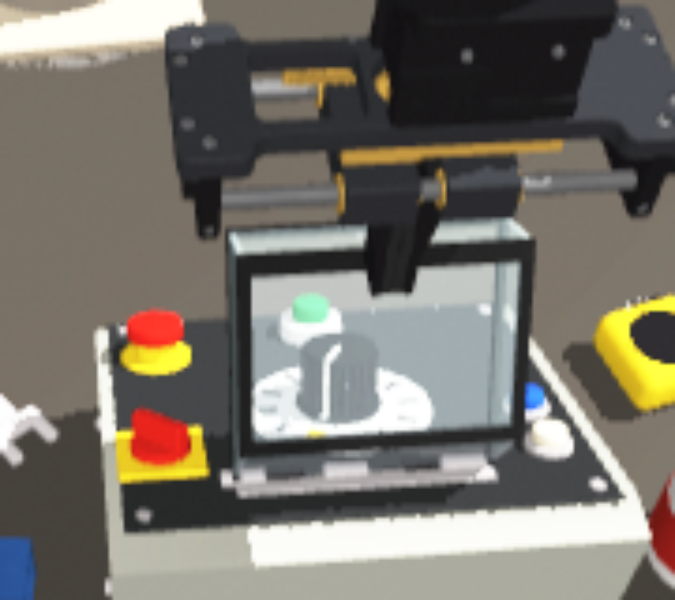

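The finger is on the outside of the hood and the pointer stands towards the yellow mark. I'll sweep on along the arc.

```bash
python3 -m jog '[[-1.2,0,0.8,0,1],[-1.2,0,0.8,0,1],[-1.2,0,1.0,0,1],[-1,0,1,0,1],[-1,0,1,0,1],[-0.9,0,1.1,0,1],[-0.8,0,1.2,0,1],[0,0,0,0,1],[0,0,0,0,1],[0,0,0,0,1]]' 30
python3 -c "
from plan import *
goto(tcp(30))"
```

```text
time: 20.65
ee_pos: [0.5695, 0.1068, 0.2573]
eef_rot: [0.999, -0.039, -0.002, -0.002]
ft_force: [0.6, 0.1, -0.5]
width: 0.0001
t 20.65 pos [0.5695 0.1068 0.2573] xang -4.47 F [ 0.6  0.1 -0.5] w 0.0001
tool shift cm [-1.54 -0.04  1.85]
```

```bash
python3 -m jog '[[-0.8,0,0.8,0,1],[-0.9,0,0.9,0,1],[-0.9,0,0.8,0,1],[-0.9,0,0.8,0,1],[-0.7,0,0.6,0,1],[0,0,1,0,1],[0,0,1,0,1],[0,0,0.5,0,1],[0,0,0,0,1],[0,0,0,0,1]]' 30
python3 -c "
from plan import *
goto(tcp(0))
snap('scene','s10')
cv2.imwrite('pics/c10.png',cv2.resize(cv2.imread('pics/s10.png')[120:260,280:440],(640,560)))"
```

```text
time: 21.65
ee_pos: [0.5265, 0.111, 0.19]
eef_rot: [0.999, -0.039, -0.002, -0.003]
ft_force: [-2.8, 0.1, 2.4]
width: 0.0004
t 21.65 pos [0.5265 0.111  0.19  ] xang -4.5 F [-2.8  0.1  2.4] w 0.0004
tool shift cm [-0.41  0.07  1.23]
```

View pics/c10.png

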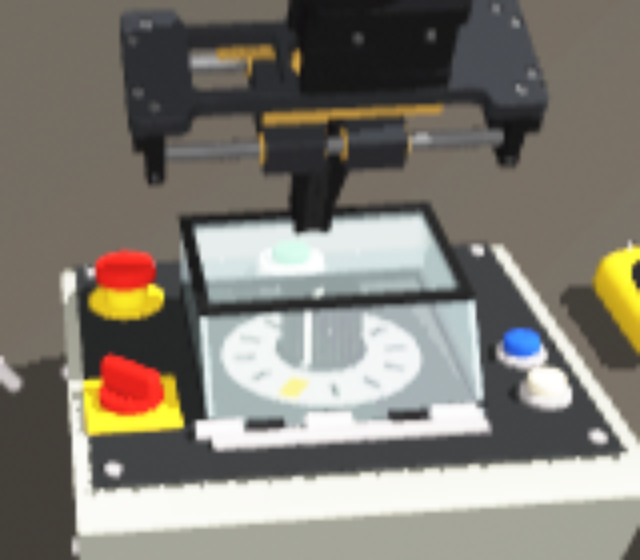

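The hood is nearly shut, with the fingertips on its top near the front edge. I'll press it down gently.

```bash
python3 -m jog '[[-0.1,0,0.2,0,1],[-0.1,0,0.2,0,1],[-0.1,0,0.2,0,1],[0,0,0.2,0,1],[0,0,0.2,0,1],[0,0,0.2,0,1],[0,0,0.1,0,1],[0,0,0.1,0,1],[0,0,0.1,0,1],[0,0,0,0,1]]' 30
python3 -c "
from plan import *
goto(tcp(0))"
```

```text
time: 22.7
ee_pos: [0.5255, 0.1112, 0.1787]
eef_rot: [0.999, -0.04, 0.001, -0.003]
ft_force: [-4.5, -0.6, 9.1]
width: 0.0002
t 22.7 pos [0.5255 0.1112 0.1787] xang -4.56 F [-4.5 -0.6  9.1] w 0.0002
tool shift cm [-0.31  0.08  0.1 ]
```

```bash
python3 -m jog '[[0,0,0.15,0,1],[0,0,0.15,0,1],[0,0,0,0,1],[0,0,-0.5,0,1],[0,0,-1,0,1],[0,0,-2,0,1],[-1,0,-2,0,1],[-3,0,-2,0,1],[-3,0,0,0,1],[-3,0,0,0,1]]' 30
python3 -m jog '[[-3,0,0,0,1],[-3,0,0,0,1],[0,5,0,0,1],[0,5,0,0,1],[0,5,0,0,1],[0,5,0,0,1],[0,5,0,0,1],[0,5,0,0,1],[0,3,0,0,1],[0,0,0,0,1]]' 30
python3 - <<'E'
from h import *
goto([.5,.1,.2])
snap('scene','s11');snap('top','t11')
o=np.zeros((600,800,3),np.uint8)
o[:500,:400]=cv2.resize(cv2.imread('pics/t11.png')[130:255,235:335],(400,500),interpolation=2)
o[:400,400:]=cv2.resize(cv2.imread('pics/s11.png')[145:265,300:420],(400,400),interpolation=2)
cv2.imwrite('pics/c11.png',o)
E
```

```text
time: 23.7
ee_pos: [0.4242, 0.1191, 0.2567]
eef_rot: [0.999, -0.04, 0.0, -0.003]
ft_force: [-0.1, 0.4, -0.6]
width: 0.0003
time: 24.7
ee_pos: [0.3326, -0.2085, 0.2596]
eef_rot: [0.999, -0.036, 0.005, -0.002]
ft_force: [-0.7, 1.1, 0.2]
width: 0.0004
t 24.7 pos [ 0.3326 -0.2085  0.2596] xang -4.13 F [-0.7  1.1  0.2] w 0.0004
tool shift cm [ 14.42 -31.95   6.25]
```

View pics/c11.png

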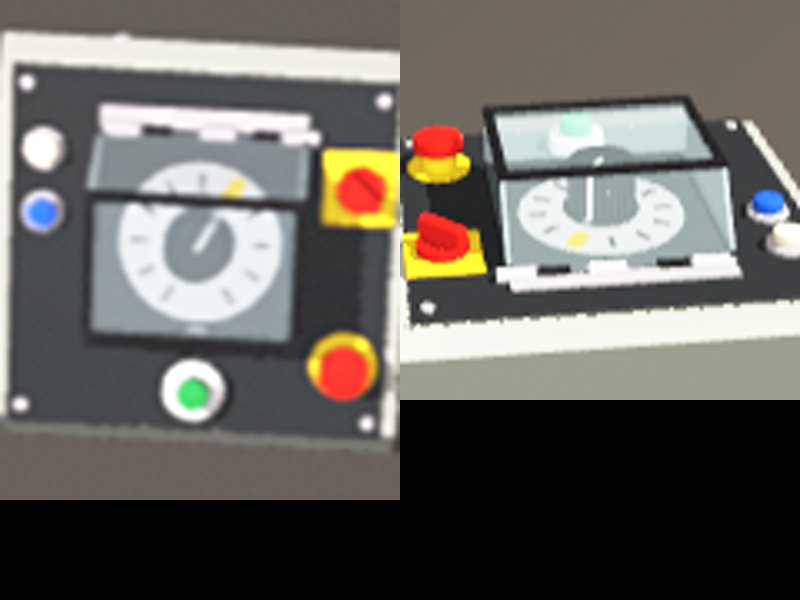

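The hood is shut and has stayed shut since I let go, over a second ago. The pointer is on the yellow mark. I'll check the surroundings quickly, then hand in.

Run:
```python
from h import *
a=np.load('pics/top0.npz')['pixels'].astype(int);b=np.load('pics/t11.npz')['pixels'].astype(int)
d=np.abs(a-b).max(2)>50
for n,(x0,y0,x1,y1) in dict(tape=(175,215,215,262),tin=(180,160,222,200),offcut=(345,180,382,208),spanner=(343,228,400,298),hood=(250,155,318,220)).items(): print(n,d[y0:y1,x0:x1].sum())
print(r.close_job())
```

```text
tape 0
tin 0
offcut 0
spanner 55
hood 30
the job is handed in; nothing more can be done
None
```

The job is done and handed in at about 25 s; the hand-in gave no verdict.

- **Release:** I pressed the green button and the hood sprang open.
- **Dial:** I turned it clockwise in four strokes of one click each, from click 2 to click 6. After each stroke from the second on, the pointer's position in the camera image matched the click I expected.
- **Hood:** I swung it down from behind and pressed near its front edge. The reading at the last check was about 9 N, and I then pressed up to 3 mm further. It stayed shut after I let go.

**Last checks:**
- **Station:** The pictures show the hood shut, the pointer on the yellow mark, and the robot clear of everything.
- **Bystanders:** Comparing the top view before and after, nothing changed around the tape measure, tin or offcut. The area around the spanner showed 55 changed pixels. I think that is the parked arm or its shadow, since the tool never came down near the spanner, but I did not check it separately.

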